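# Gauge a bearing in the bench caliper

### The arm

A 6-joint arm with a two-finger parallel gripper is mounted at the origin on a cart in front of the work surface, level with it; the furniture and walls round the work are solid. World frame = base frame: x ahead of the robot, y to its left, z up, the work surface at z = 0. Lengths are in m, angles in rad, forces in N, time in s.
With the tool pointing down it reaches from about 0.35 to 0.925 m from the base axis. Payload 6.4 kg.
Tool frame: the origin (TCP) lies midway between the tips of the shut fingers; the grasp point (between the pads) lies 19 mm behind it; z points along the fingers, y is the line along which they close (so a half turn about z gives the same grasp; the last joint's range is limited). The gripper opens to 85 mm and grips with 20 to 120 N. Pads are 22 mm wide; open, the fingers measure 114 mm over their backs; the gripper's body (76 mm by 85 mm) begins 54 mm behind the grasp point. The pads swing forward as they close: fully open they stand 13 mm farther back than shut.
Start: joints at [-1.388, 0.245, 1.558, -0, 1.339, -0.174], TCP at [0.227, -0.609, 0.231] pointing down, gripper open.
Joint ranges: [-3.13, 3.13], [-1.02, 2.26], [0.13, 2.54], [-0.95, 4.09], [0.21, 2.88], [-2.74, 2.74]. Speed limits (rad/s): [2.57, 2.57, 3.14, 3.14, 3.14, 3.14].

### API

Orientations are given as a unit quaternion [x, y, z, w].
In Python, from plant import env gives the robot as it stands. The module is installed in compiled form; this text tells all that it offers.
- The arm moves only by the tool carry_out, never from a script. Its argument "rows" is a list of rows, each a list of 6 numbers: the shift along the world's x, y, z as a fraction of full scale, then the turn, a rotation vector about the world's x, y, z as a fraction of full scale. A call has 1 to 12 rows; each row shifts and turns the commanded pose from where the row before left it; what a row does not reach is not made up. Full scale, the value 1, is 0.04 m for a shift and 10 degrees for a turn. A row lasts 1/8 s, in which the tool goes at most 62.5 mm and 10.7 degrees, less where a joint would pass 70% of its speed; a pose out of reach is approached as far as the arm can. A call with a number of a shift or a turn outside -1 to 1 is refused whole. A call with a gripper value outside its range is refused whole. "claw" is the opening, from 0 (shut) to 1 (fully open), set as the call begins (left out, the last holds). The fingers move at their own pace and stop on an object; "squeeze" is the grip in N (left out, the last holds). Time passes only in rows, so rows that do not move let the fingers close. It gives the time, the measured TCP pose, the force, the opening and the grip force at its end, in the units of the state.
- env.get_state(): the state, without advancing time (a new reading comes with each control period).
- env.camera(name): name is "side" or "top" or "wrist"; returns a dict with "frame" (480x640x3 uint8, red, green, blue), "vertical_fov" (degrees; the focal length in pixels is half the picture's height over the tangent of half this angle, whatever the lens; pixels are square), "cx", "cy" (the principal point, pixels), "world_to_cam" (4x4, takes a point from world to camera coordinates). Camera axes: x right, y down, z forward; pixel columns grow to the right and rows downward; lengths in m; the calibration is good to about 2 mm. A picture is of the moment at which its call begins. There is no depth.
- env.hand_in(): hands the job in; it is judged then, once.
The state is a dict: "time_s": time; "joint_positions": joint angles; "joint_velocities": joint speeds; "effort": joint torques, N m; "tool_pos": TCP position; "tool_rot": TCP orientation; "force": force on the tool from outside, world axes, zero at the start; "moment": the same for the moment, N m; "grip_width": opening from 0.0 (shut) to 1.0 (fully open); "grip_force": force on a finger pad.
Only numpy, scipy, OpenCV 4.12 (cv2) and the standard library are available. Lean on these libraries where they do the work, as an engineer would, in place of code of your own. Each camera call takes 0.05 s, during which the arm holds its last target. There are 200 camera calls.

### The job

Gauge the ball bearing: feed it into the sloped lane of the bench gauge so that it lies flat against the stop at the lane's foot, then push the sliding caliper jaw gently shut on it until the dial pointer stands between the two long marks, and leave it so. Never run the pointer to the end of its travel.

Things in the scene. Friction and masses are not known exactly. Their poses are not given: they have to be found in the camera images.
- bearing_center (a point): Centre of the only ball bearing: a loose light-metal ring with black seals, 47 mm outer diameter, 12 mm thick, 60 g or so, lying flat on the bench right of the gauge. This point is on its axis half-way up (6 mm above the bench).
- gauge: Fixed bench gauge: grey base 240 x 270 mm, sloped white lane, steel caliper beam across the lane's foot (74 to 90 mm up, 80 mm to -x of the origin, y -152 to +88 mm), flat dial (84 mm wide, 110 mm up) at the beam's left end. Origin: underside of the base on the lane's centre line. x: level, along the lane from its foot (near the robot) to its high end; y: left along the beam; z up.
- lane_load (a point): On the lane's surface and centre line, 160 mm up the slope from the stop: a place to lay the bearing. Axes as gauge (level). The lane falls 20 degrees towards -x, 53 mm wide between rails 9 mm high, 220 mm long, slippery: a bearing let go here slides down to the stop, a bar 14 mm high under the beam. Grip it along x and lean with the slope to fit between the rails.
- lane_foot (a point): Where the bearing's centre is at the end of the job: flat on the lane, against the stop, 6 mm above the lane's surface and pressed 10 mm to the left (gauge +y) of its centre line. A bearing that has only slid down lies 6 to 13 mm to the right of this point. Axes as gauge.
- jaw_tab (a point): In the dark thumb tab on the sliding jaw's carriage, on its axis, 117 mm above the bench. The tab is 24 mm in gauge x, 12 mm in gauge y, and stands from the carriage's top (98 mm up) to 135 mm; the carriage is 32 x 46 mm in plan, centred under it. Push the tab along the beam, gauge +y (left), to shut the jaw, whose face is 23 mm ahead of this point.
- gauge_jaw (a joint): Travel of the sliding jaw in m along gauge +y: 0 fully open, 0.070 the end; starts at 0 to 0.03. It slides stiffly (about 6 N) and stays where it is left. At about 0.050 it has pushed the bearing against the sprung anvil on the left of the lane; each further mm presses the anvil in by one mm.
- gauge_pointer (a joint): Angle of the dial's pointer in rad, moved by the sprung anvil: 0 with nothing pressed, growing clockwise seen from above by 0.15 per mm the anvil is pressed in (0.35 N per mm), 1.8 at the end of its travel. The two long black marks are at 0.6 and 1.2; at 0.9 the pointer points along gauge +x, straight up the dial as the robot sees it.

How it is judged:
By the outcome, as a careful person would: the job done as asked, in the order asked, and still so for the second after the job is handed in, with the robot touching nothing.
It also fails if it takes over 48 s, if anything falls off the work surface, if the arm or the gripper's body presses on something with over 40 N, if the wrist force passes 120 N, or if a joint passes its speed limit or range.

## Working session

There is one attempt and no reset: what is moved stays moved. The work goes in short steps, Python scripts to look and compute and a tool call to move; the robot and the scene stay as the last step left them, time stands still between calls to the robot, and variables do not carry over. Pictures are saved under pics/ and viewed, at most 12 in all, crops included, and the job is handed in when it is done.

Besides the shell and the picture viewer there is one more tool, called after "Emit:" by a JSON object that holds its "fn" and its "kwargs", one argument or row to a line. carry_out: Moves the arm, as the interface text tells. Shift numbers are shares of 0.04 m and turn numbers shares of 10 degrees, none past 1 either way. Its arguments: {"type":"object","properties":{"rows":{"type":"array","items":{"type":"array","items":{"type":"number","minimum":-1,"maximum":1}}},"claw":{"type":"number"},"squeeze":{"type":"number"}},"required":["rows"]}

```bash
mkdir -p pics
cat > h.py <<'E'
import numpy as np, cv2
from plant import env
def cam(n):
    c=env.camera(n); c['f']=240/np.tan(np.radians(c['vertical_fov'])/2); return c
def save(c,p): cv2.imwrite('pics/'+p,c['frame'][:,:,::-1])
def proj(c,P):
    P=np.atleast_2d(P); q=(c['world_to_cam']@np.c_[P,np.ones(len(P))].T)[:3]
    return np.c_[c['f']*q[0]/q[2]+c['cx'],c['f']*q[1]/q[2]+c['cy']]
def ray(c,u,v,z):
    M=np.linalg.inv(c['world_to_cam']); d=M[:3,:3]@[(u-c['cx'])/c['f'],(v-c['cy'])/c['f'],1]; o=M[:3,3]
    return o+d*(z-o[2])/d[2]
E
python3 - <<'E'
from h import *
print(env.get_state())
a=cam('top');b=cam('side')
save(a,'top0.png');save(b,'side0.png')
for c in(a,b):print(c['f'],c['cx'],c['cy'],c['world_to_cam'].round(3).tolist())
E
```

```text
{'time_s': 0.0, 'joint_positions': array([-1.38809397e+00,  2.45829770e-01,  1.55903476e+00,  1.91468536e-05,
        1.33866162e+00, -1.74105562e-01]), 'joint_velocities': array([-0.00021147, -0.00133021,  0.00070254,  0.00099114, -0.00156374,
       -0.0004513 ]), 'effort': array([ 8.49975459e-05, -4.29503667e+01, -3.26131082e+01, -1.71856314e-04,
        5.33484432e-03,  2.15531657e-06]), 'tool_pos': array([ 0.22693919, -0.60850236,  0.23015911]), 'tool_rot': array([ 9.84128110e-01,  1.77456833e-01,  5.15895546e-06, -9.66782345e-04]), 'force': array([-0.08054281,  0.36505995, -0.60307016]), 'moment': array([ 0.04365123, -0.00946644, -0.01227001]), 'grip_force': 0.0, 'grip_width': 0.9983814769548148}
605.8394300859063 327.22792765426914 243.8399912501219 [[0.01, -1.0, -0.004, -0.024], [-0.978, -0.009, -0.207, 0.555], [0.207, 0.006, -0.978, 1.07], [0.0, 0.0, 0.0, 1.0]]
566.0985368868131 314.29071029924677 235.670188389918 [[-0.887, -0.462, -0.014, 0.464], [-0.304, 0.604, -0.737, 0.259], [0.349, -0.649, -0.676, 0.847], [0.0, 0.0, 0.0, 1.0]]
```

View pics/top0.png

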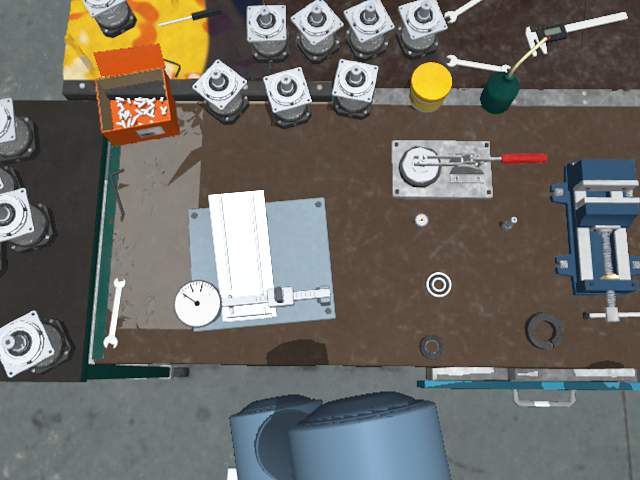

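View pics/side0.png

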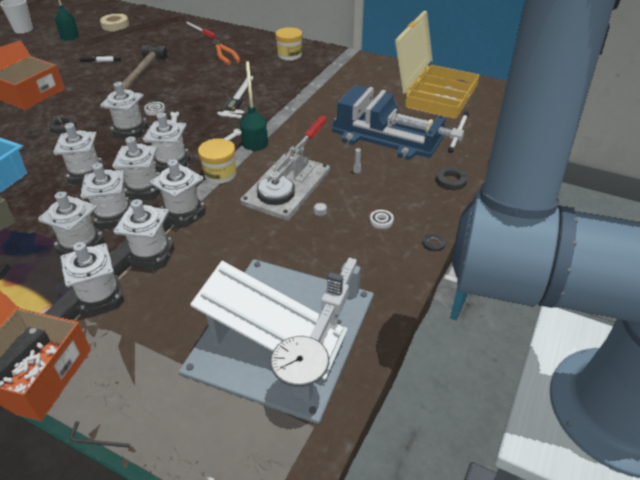

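Run:
```python
from h import *
a=cam('top');b=cam('side')
for c,(x0,y0,x1,y1) in((a,(415,262,465,308)),(b,(360,200,400,235))):
    g=c['frame'][y0:y1,x0:x1].astype(int); 
    m=(g.min(2)>110).astype(np.uint8)
    k,_=cv2.findContours(m,cv2.RETR_EXTERNAL,cv2.CHAIN_APPROX_NONE); k=max(k,key=cv2.contourArea)
    (u,v),s,t=cv2.fitEllipse(k); print(u+x0,v+y0,s,ray(c,u+x0,v+y0,.010))
for z in(0.006,0.012):
    P=[ray(a,*p,z)[:2] for p in[(190,209),(324.5,197.5),(335,318.5),(194,331)]]
    print(np.round(P,4).tolist(),[np.linalg.norm(P[i]-P[i-1]).round(4) for i in range(4)])
g=a['frame'][180:345,175:350]; cv2.imwrite('pics/gz.png',cv2.resize(g,None,fx=3.6,fy=3.6,interpolation=cv2.INTER_CUBIC)[:,:,::-1][:600])
g=b['frame'][245:425,175:385]; cv2.imwrite('pics/gs.png',cv2.resize(g,None,fx=3.3,fy=3.3,interpolation=cv2.INTER_CUBIC)[:,:,::-1])
```

```text
438.4174556732178 284.1017093658447 (24.344263076782227, 25.07965087890625) [ 0.48872976 -0.23231147  0.01      ]
381.3773384094238 218.35483169555664 (19.117279052734375, 23.662311553955078) [ 0.4885674  -0.22970292  0.01      ]
[[0.6342, 0.253], [0.6601, -0.0124], [0.4216, -0.0349], [0.3954, 0.2318]] [np.float64(0.2397), np.float64(0.2666), np.float64(0.2396), np.float64(0.268)]
[[0.6326, 0.2515], [0.6584, -0.0124], [0.4211, -0.0349], [0.395, 0.2305]] [np.float64(0.2385), np.float64(0.2652), np.float64(0.2384), np.float64(0.2666)]
```

View pics/gz.png

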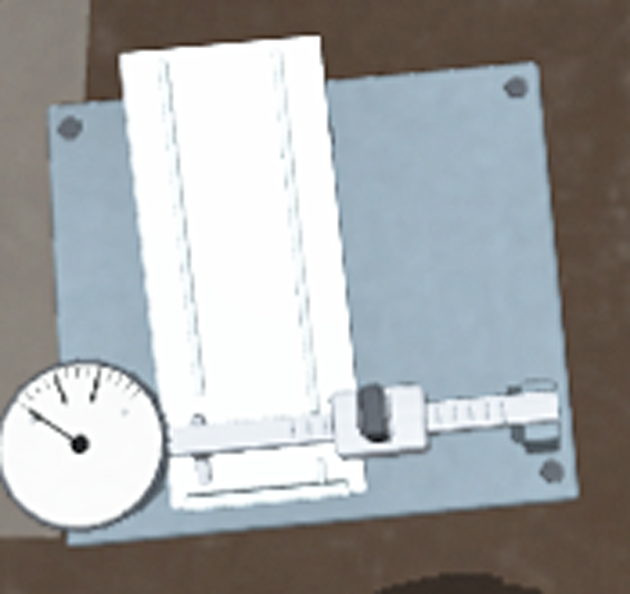

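View pics/gs.png

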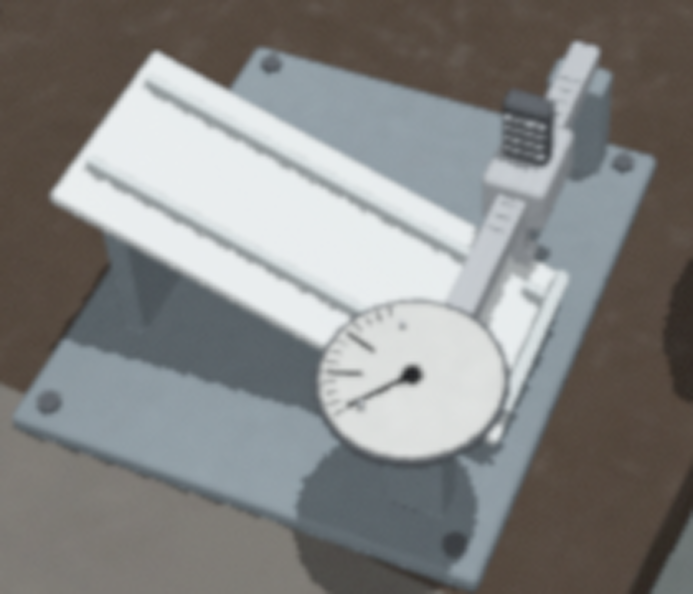

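```bash
cat >> h.py <<'E'
def tri(a,p,b,q):
    A=[]
    for c,(u,v) in((a,p),(b,q)):
        M=np.linalg.inv(c['world_to_cam']); d=M[:3,:3]@[(u-c['cx'])/c['f'],(v-c['cy'])/c['f'],1]; d/=np.linalg.norm(d)
        A.append((np.eye(3)-np.outer(d,d),M[:3,3]))
    X=np.linalg.solve(A[0][0]+A[1][0],A[0][0]@A[0][1]+A[1][0]@A[1][1])
    return X
E
python3 - <<'E'
from h import *
a=cam('top');b=cam('side')
T=lambda u,v:(175+u/3.6,180+v/3.6); S=lambda u,v:(175+u/3.3,245+v/3.3)
P={}
for n,t,s in[('farL',(120,53),(52,197)),('farR',(320,36),(155,52)),('footL',(172,508),(490,443)),('footR',(365,490),(566,275)),('dial',(80,444),(411,374))]:
    X=tri(a,T(*t),b,S(*s)); P[n]=X; print(n,X.round(4),(proj(a,X)-T(*t)).round(1),(proj(b,X)-S(*s)).round(1))
for e in('far','foot'): print(e,(P[e+'L']+P[e+'R'])/2,P[e+'L']-P[e+'R'])
print('dial',ray(a,*T(80,444),.11),ray(b,*S(411,374),.11))
print('beam end',ray(a,*T(558,405),.09), 'lane-beam', ray(a,*T(250,437),.09))
print('tab top',ray(a,*T(372,398),.135),ray(b,*S(529,104),.135))
print('carr', [ray(a,*T(*p),.098)[:2].round(4) for p in[(332,393),(421,384),(427,448),(338,457)]])
E
```

```text
farL [0.6333 0.1965 0.1085] [[0.  0.1]] [[-0.1 -0. ]]
farR [0.6434 0.0964 0.1092] [[-0.1 -0.2]] [[0.2 0.1]]
footL [0.4146 0.1748 0.0279] [[-0.2 -0.9]] [[1.2 0.3]]
footR [0.4238 0.0745 0.0324] [[-0.2 -0.6]] [[0.7 0.2]]
dial [0.4373 0.2064 0.1075] [[-0.1 -0.3]] [[0.3 0.1]]
far [0.63837398 0.14645595 0.10885023] [-0.01012054  0.1000699  -0.0007605 ]
foot [0.41919085 0.1246725  0.03018749] [-0.00927762  0.10025914 -0.0044909 ]
dial [0.43658193 0.20565212 0.11      ] [0.43688084 0.20800092 0.11      ]
beam end [ 0.46029366 -0.02503746  0.09      ] lane-beam [0.44301088 0.12646741 0.09      ]
tab top [0.45698809 0.06299867 0.135     ] [0.45084879 0.06617114 0.135     ]
carr [array([0.4641, 0.0859]), array([0.469 , 0.0423]), array([0.4376, 0.0387]), array([0.4328, 0.082 ])]
```

Emit:
{"fn": "carry_out", "kwargs": {
  "rows": [
    [0.546,0.787,-0.2,0,0,0.626],
    [0.546,0.787,-0.2,0,0,0.626],
    [0.546,0.787,-0.2,0,0,0.626],
    [0.546,0.787,-0.2,0,0,0.626],
    [0.546,0.787,-0.2,0,0,0.626],
    [0.546,0.787,-0.2,0,0,0.626],
    [0.546,0.787,-0.2,0,0,0.626],
    [0.546,0.787,-0.2,0,0,0.626],
    [0.546,0.787,-0.2,0,0,0.626],
    [0.546,0.787,-0.2,0,0,0.626],
    [0.546,0.787,-0.2,0,0,0.626],
    [0.546,0.787,-0.2,0,0,0.626]
  ],
  "claw": 1,
  "squeeze": 30
}}

```text
time_s: 1.8
tool_pos: [0.4898, -0.2303, 0.1352]
tool_rot: [0.671, 0.742, 0.0, 0.0]
force: [0.2, 0.3, 0.3]
grip_width: 1.004
grip_force: 0.0
```

Run:
```python
from h import *
from scipy.spatial.transform import Rotation as R
c=cam('wrist'); save(c,'w1.png'); s=env.get_state(); m=R.from_quat(s['tool_rot']).as_matrix()
print(s['tool_pos'],m.round(3).tolist(),s['joint_positions'].round(2),proj(c,[.4887,-.231,.012]),np.linalg.inv(c['world_to_cam'])[:3,3])
```

```text
[ 0.49075836 -0.22667783  0.13393971] [[-0.106, 0.994, -0.0], [0.994, 0.106, 0.003], [0.003, 0.0, -1.0]] [-0.64  0.1   1.91  0.    1.13 -0.75] [[322.00335292 230.25994461]] [ 0.48193864 -0.15244082  0.27766069]
```

View pics/w1.png

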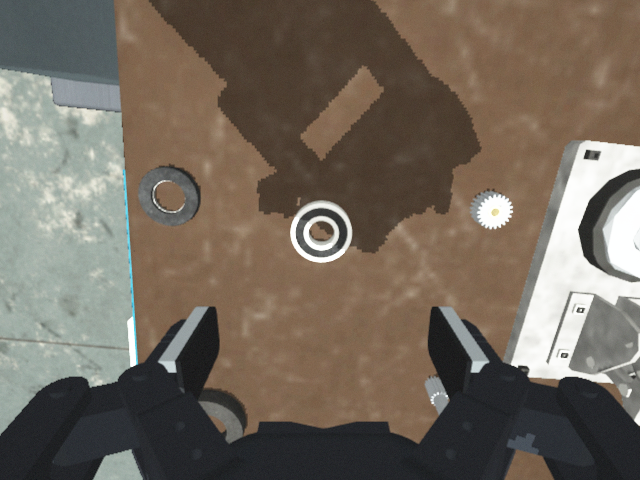

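Emit:
{"fn": "carry_out", "kwargs": {
  "rows": [
    [-0.05,-0.11,-0.6,0,0,0],
    [0,0,-0.8,0,0,0],
    [0,0,-0.8,0,0,0],
    [0,0,-0.5,0,0,0],
    [0,0,-0.2,0,0,0],
    [0,0,-0.2,0,0,0],
    [0,0,-0.2,0,0,0],
    [0,0,0,0,0,0],
    [0,0,0,0,0,0]
  ]
}}

```text
time_s: 2.98
tool_pos: [0.4874, -0.2359, 0.0037]
tool_rot: [0.672, 0.741, 0.0, 0.0]
force: [0.1, -0.4, 0.0]
grip_width: 1.001
grip_force: 0.0
```

Emit:
{"fn": "carry_out", "kwargs": {
  "rows": [
    [0.04,0.11,-0.08,0,0,0],
    [0,0,0,0,0,0],
    [0,0,0,0,0,0]
  ]
}}

```text
time_s: 3.35
tool_pos: [0.4888, -0.2312, 0.0001]
tool_rot: [0.672, 0.741, 0.0, 0.0]
force: [0.3, 0.5, 0.3]
grip_width: 1.002
grip_force: 0.0
```

Emit:
{"fn": "carry_out", "kwargs": {
  "rows": [
    [0,0,0,0,0,0],
    [0,0,0,0,0,0],
    [0,0,0,0,0,0],
    [0,0,0,0,0,0],
    [0,0,0,0,0,0],
    [0,0,0,0,0,0],
    [0,0,0,0,0,0],
    [0,0,0,0,0,0]
  ],
  "claw": 0,
  "squeeze": 30
}}

```text
time_s: 4.35
tool_pos: [0.489, -0.2315, 0.0004]
tool_rot: [0.672, 0.741, 0.0, 0.0]
force: [0.4, 0.2, 5.5]
grip_width: 0.528
grip_force: 31.1
```

Emit:
{"fn": "carry_out", "kwargs": {
  "rows": [
    [0,0,0.4,0,0,0],
    [0,0,1,0,0,0],
    [0,0,1,0,0,0],
    [0,0,1,0,0,0],
    [0.2,0.6,1,0,0,0],
    [0.2,0.9,0,0,0,0]
  ]
}}

```text
time_s: 5.1
tool_pos: [0.5068, -0.1724, 0.1809]
tool_rot: [0.673, 0.74, 0.001, 0.004]
force: [-0.4, 0.2, -1.6]
grip_width: 0.52
grip_force: 31.0
```

Emit:
{"fn": "carry_out", "kwargs": {
  "rows": [
    [0.2,0.87,0,0.019,-0.199,0],
    [0.2,0.87,0,0.019,-0.199,0],
    [0.2,0.87,0,0.019,-0.199,0],
    [0.2,0.87,0,0.019,-0.199,0],
    [0.2,0.87,0,0.019,-0.199,0],
    [0.2,0.87,0,0.019,-0.199,0],
    [0.2,0.87,0,0.019,-0.199,0],
    [0.2,0.87,0,0.019,-0.199,0],
    [0,0.5,0,0.019,-0.199,0],
    [0,0.3,0,0.019,-0.199,0],
    [0,0,0,0,0,0],
    [0,0,0,0,0,0]
  ]
}}

```text
time_s: 6.6
tool_pos: [0.5687, 0.1387, 0.1763]
tool_rot: [0.662, 0.729, 0.128, 0.117]
force: [-0.0, 0.5, -0.2]
grip_width: 0.524
grip_force: 31.0
```

Run:
```python
from h import *
from scipy.spatial.transform import Rotation as R
b=cam('side'); a=cam('top');s=env.get_state(); m=R.from_quat(s['tool_rot']).as_matrix()
cv2.imwrite('pics/s2.png',np.hstack([cv2.resize(b['frame'][130:430,120:420],(400,400)),cv2.resize(a['frame'][100:350,130:380],(400,400))])[:,:,::-1])
print(s['tool_pos'],m.round(3).tolist(),s['force'],s['grip_width'],s['joint_positions'].round(2))
```

```text
[0.5689465  0.13849689 0.17634936] [[-0.096, 0.935, 0.34], [0.995, 0.091, 0.032], [-0.001, 0.342, -0.94]] [ 0.90641904  0.19943563 -0.9846725 ] 0.5238362380487411 [ 0.04 -0.03  1.99  0.03  0.83 -0.07]
```

View pics/s2.png

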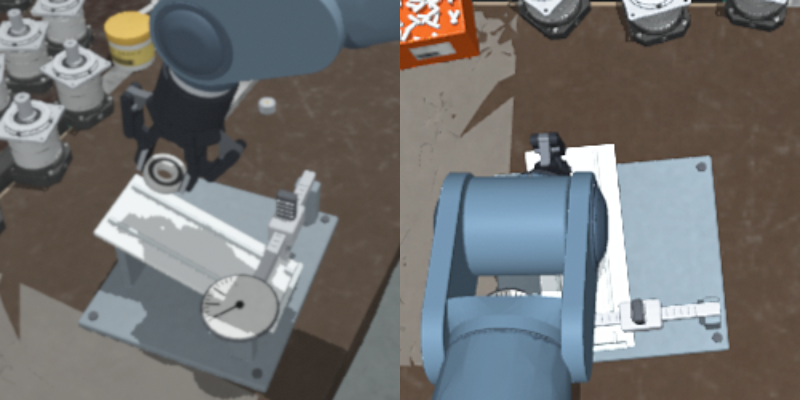

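Emit:
{"fn": "carry_out", "kwargs": {
  "rows": [
    [0,0.025,-0.7,0,0,0],
    [0,0,-0.7,0,0,0],
    [0,0,-0.5,0,0,0],
    [0,0,0,0,0,0],
    [0,0,0,0,0,0]
  ]
}}

```text
time_s: 7.32
tool_pos: [0.5696, 0.1398, 0.1012]
tool_rot: [0.662, 0.729, 0.129, 0.117]
force: [0.6, 0.7, -1.1]
grip_width: 0.531
grip_force: 30.9
```

Run:
```python
from h import *
b=cam('side'); a=cam('wrist');s=env.get_state()
cv2.imwrite('pics/s3.png',np.hstack([cv2.resize(b['frame'][200:380,170:350],(400,400),interpolation=cv2.INTER_CUBIC),cv2.resize(a['frame'],None,fx=.625,fy=.8333)])[:,:,::-1])
print(s['tool_pos'],s['force'])
```

```text
[0.56976135 0.1399982  0.10164198] [ 1.53252134 -0.46614691 -1.07609409]
```

View pics/s3.png

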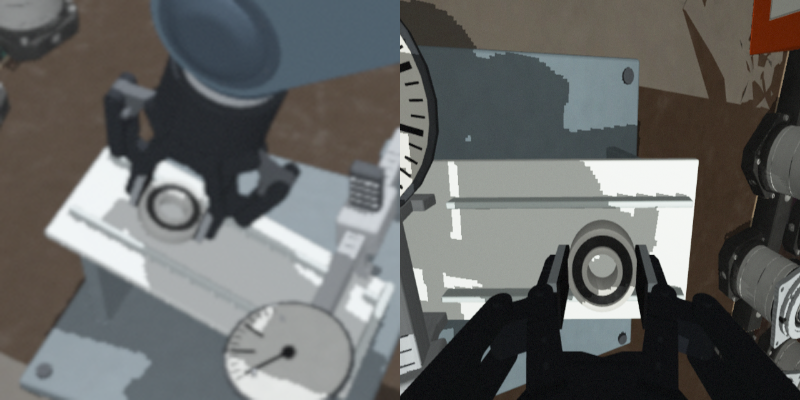

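Run:
```python
from h import *
a=cam('wrist'); M=np.linalg.inv(a['world_to_cam']); o=M[:3,3]
ex=np.array([.9954,.0958,0]);ey=np.array([-.0958,.9954,0]); n=np.array([-.342*.9954,-.342*.0958,.94])
p0=np.array([.6384,.1465,.1089])
g=a['frame'].astype(int).sum(2)
for col in(240,256,270,400,420):
    print(col,[ (r,int(g[r,col]-g[r-2,col])) for r in range(225,370) if abs(g[r,col]-g[r-2,col])>60])
def lat(u,v,h):
    d=M[:3,:3]@[(u-a['cx'])/a['f'],(v-a['cy'])/a['f'],1]; X=o+d*((p0+n*h-o)@n)/(d@n); return X@ey-.0843
for v in(238,248,346,357): print(v,[round(lat(256,v,h)*1e3,1) for h in(0,.009)])
print('cam lat',o@ey-.0843,'tcp lat',env.get_state()['tool_pos']@ey-.0843)
g=a['frame'][255:375,265:340]
```

```text
240 [(236, -67), (237, -183), (238, -108), (242, 76), (243, 76), (251, 93), (305, -111), (306, -331), (307, -316), (308, -72), (325, 67), (328, 77), (340, 76), (342, -115), (343, -262), (344, -142)]
256 [(236, -86), (237, -188), (238, -110), (242, 73), (243, 84), (251, 91), (293, -84), (294, -229), (295, -154), (322, -82), (323, -105), (324, -75)]
270 [(236, -67), (237, -185), (238, -117), (242, 96), (243, 87), (251, 83), (293, -70), (294, -166), (295, -199), (296, -173), (297, -78), (299, -61), (303, 104), (304, 91), (305, 98), (306, 100), (307, 85), (308, 91), (309, 63), (340, -89), (341, -88), (342, -65), (343, -80), (349, 66), (355, 79), (356, 94), (360, 159), (361, 265), (362, 124)]
400 [(234, -73), (235, -331), (236, -356), (237, -118), (241, 208), (242, 315), (243, 196), (244, 70), (249, -112), (250, -212), (251, -105), (302, 182), (303, 267), (304, 73), (305, -142), (306, -672), (307, -551), (310, 102), (311, 112), (340, 72), (341, 73), (350, -76), (351, -250), (352, -194)]
420 [(233, -174), (234, -219), (235, -137), (236, -161), (237, -129), (241, 229), (242, 309), (243, 177), (324, -138), (325, -244), (326, -429), (327, -401), (328, -109)]
238 [np.float64(27.7), np.float64(30.6)]
248 [np.float64(22.8), np.float64(26.0)]
346 [np.float64(-29.9), np.float64(-23.8)]
357 [np.float64(-36.5), np.float64(-30.0)]
cam lat 0.07869293574391843 tcp lat 0.0005180021920275918
```

Emit:
{"fn": "carry_out", "kwargs": {
  "rows": [
    [0,-0.04,-0.15,0,0,0],
    [0,0,-0.1,0,0,0],
    [0,0,-0.05,0,0,0],
    [0,0,0,0,0,0],
    [0,0,0,0,0,0]
  ]
}}

```text
time_s: 8.1
tool_pos: [0.5688, 0.1385, 0.0882]
tool_rot: [0.662, 0.729, 0.128, 0.117]
force: [-0.1, 1.0, -1.2]
grip_width: 0.52
grip_force: 31.0
```

Emit:
{"fn": "carry_out", "kwargs": {
  "rows": [
    [0,0,-0.06,0,0,0],
    [0,0,0,0,0,0],
    [0,0,0,0,0,0]
  ]
}}

```text
time_s: 8.48
tool_pos: [0.5692, 0.1386, 0.0869]
tool_rot: [0.662, 0.729, 0.129, 0.117]
force: [-5.9, -0.8, 8.2]
grip_width: 0.522
grip_force: 31.8
```

Emit:
{"fn": "carry_out", "kwargs": {
  "rows": [
    [0,0,-0.04,0,0,0],
    [0,0,0,0,0,0],
    [0,0,0,0,0,0]
  ]
}}

```text
time_s: 8.85
tool_pos: [0.5692, 0.1386, 0.0867]
tool_rot: [0.661, 0.73, 0.128, 0.117]
force: [-15.6, -3.9, 21.8]
grip_width: 0.527
grip_force: 33.2
```

Emit:
{"fn": "carry_out", "kwargs": {
  "rows": [
    [0,0,0.05,0,0,0],
    [0,0,0,0,0,0]
  ]
}}

```text
time_s: 9.1
tool_pos: [0.5692, 0.1386, 0.0869]
tool_rot: [0.662, 0.729, 0.129, 0.117]
force: [-3.7, -0.7, 6.7]
grip_width: 0.524
grip_force: 31.6
```

Run:
```python
from h import *
a=cam('wrist');b=cam('side');s=env.get_state()
cv2.imwrite('pics/s4.png',np.hstack([cv2.resize(a['frame'][220:400,220:440],None,fx=2.2,fy=2.2,interpolation=cv2.INTER_CUBIC),cv2.resize(b['frame'][240:360,190:290],(330,396),interpolation=cv2.INTER_CUBIC)[:, :310]])[:,:,::-1])
print(s['tool_pos'],s['force'])
```

```text
[0.56919576 0.13854569 0.08684837] [-3.64569565  0.17163796  8.31257604]
```

View pics/s4.png

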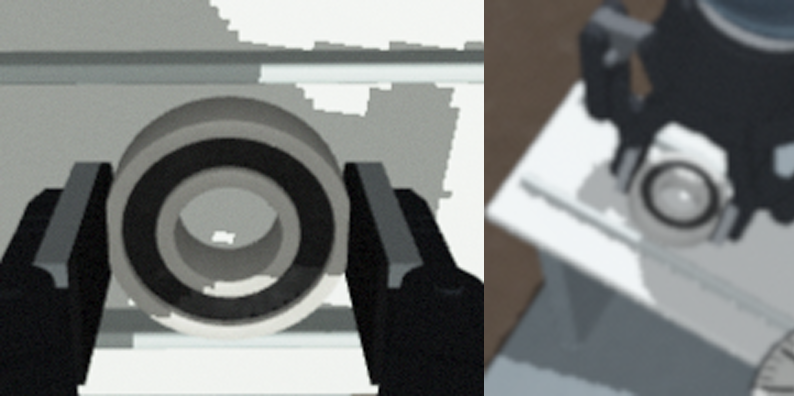

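Run:
```python
from h import *
a=cam('wrist'); M=np.linalg.inv(a['world_to_cam']); o=M[:3,3]
ey=np.array([-.0958,.9954,0]); n=np.array([-.342*.9954,-.342*.0958,.94])
p0=np.array([.6384,.1465,.1089])
def lat(u,v,h):
    u=220+u/2.2;v=220+v/2.2
    d=M[:3,:3]@[(u-a['cx'])/a['f'],(v-a['cy'])/a['f'],1]; X=o+d*((p0+n*h-o)@n)/(d@n); return round((X@ey-.0843)*1e3,1)
for off in(0,.003):
  print('railL topin',lat(228,83,.009+off),'outer bottom',lat(228,51,off),'railR bot in',lat(110,308,off),'top in',lat(110,331,.009+off),'top out',lat(140,346,.009+off))
  for h in(0,.003,.006,.009): print(h,'bearing +y bottom',lat(228,97,h+off),'-y top',lat(228,338,h+.012+off))
```

```text
railL topin 25.3 outer bottom 28.4 railR bot in -29.7 top in -28.6 top out -32.2
0 bearing +y bottom 18.9 -y top -27.8
0.003 bearing +y bottom 20.1 -y top -25.5
0.006 bearing +y bottom 21.3 -y top -23.1
0.009 bearing +y bottom 22.5 -y top -20.8
railL topin 26.4 outer bottom 29.4 railR bot in -27.5 top in -26.2 top out -29.8
0 bearing +y bottom 20.1 -y top -25.5
0.003 bearing +y bottom 21.3 -y top -23.1
0.006 bearing +y bottom 22.5 -y top -20.8
0.009 bearing +y bottom 23.7 -y top -18.4
```

Emit:
{"fn": "carry_out", "kwargs": {
  "rows": [
    [0,0.055,0.02,0,0,0],
    [0,0,0,0,0,0],
    [0,0,0,0,0,0]
  ]
}}

```text
time_s: 9.62
tool_pos: [0.5688, 0.1408, 0.0869]
tool_rot: [0.662, 0.729, 0.128, 0.117]
force: [0.5, 0.9, 2.0]
grip_width: 0.524
grip_force: 31.2
```

Emit:
{"fn": "carry_out", "kwargs": {
  "rows": [
    [0,0,0,0,0,0],
    [0,0,0,0,0,0],
    [0,0,0,0,0,0],
    [0,0,0,0,0,0],
    [0,0,0,0,0,0],
    [0,0,0,0,0,0]
  ],
  "claw": 1
}}

```text
time_s: 10.38
tool_pos: [0.5687, 0.1407, 0.0869]
tool_rot: [0.662, 0.729, 0.128, 0.117]
force: [0.0, 0.1, 0.5]
grip_width: 1.002
grip_force: 0.0
```

Emit:
{"fn": "carry_out", "kwargs": {
  "rows": [
    [-0.1,0,0.3,0,0,0],
    [-0.2,0,0.5,0,0,0],
    [0,0,0.7,0,0,0],
    [0,0,0.7,0,0,0],
    [0,0,0,0,0,0],
    [0,0,0,0,0,0]
  ]
}}

```text
time_s: 11.12
tool_pos: [0.5561, 0.1407, 0.1743]
tool_rot: [0.662, 0.729, 0.128, 0.117]
force: [-0.1, -0.7, -0.7]
grip_width: 0.996
grip_force: 0.0
```

Run:
```python
from h import *
a=cam('wrist');b=cam('side');s=env.get_state()
cv2.imwrite('pics/s5.png',np.hstack([cv2.resize(a['frame'],(480,360)),cv2.resize(b['frame'][240:390,200:330],(312,360),interpolation=cv2.INTER_CUBIC)])[:,:,::-1])
print(s['tool_pos'],s['force'])
```

```text
[0.55574834 0.14060697 0.17336713] [-0.20390425  0.02008832  0.1820253 ]
```

View pics/s5.png

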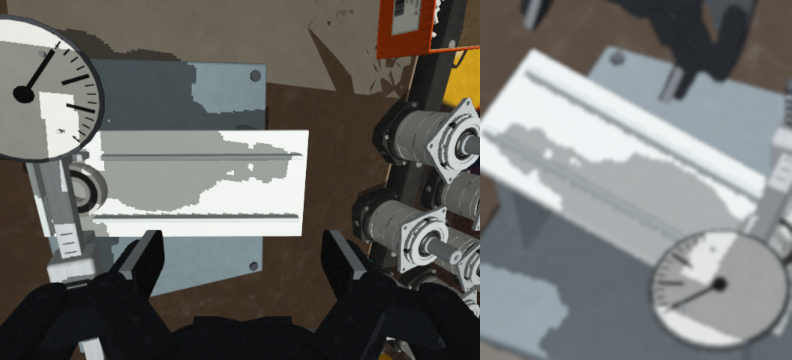

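Emit:
{"fn": "carry_out", "kwargs": {
  "rows": [
    [-0.1,-0.2,0.3,-0.024,0.249,0],
    [-0.36,-0.4,0,-0.024,0.249,0],
    [-0.36,-0.4,0,-0.024,0.249,0],
    [-0.36,-0.4,0,-0.024,0.249,0],
    [-0.36,-0.4,0,-0.024,0.249,0],
    [-0.36,-0.4,0,-0.024,0.249,0],
    [-0.36,-0.4,0,-0.024,0.249,0],
    [-0.26,-0.34,0,-0.024,0.249,0],
    [0,0,0,0,0,0],
    [0,0,0,0,0,0]
  ],
  "claw": 0
}}

```text
time_s: 12.48
tool_pos: [0.4558, 0.0234, 0.1863]
tool_rot: [0.672, 0.741, -0.0, -0.0]
force: [-0.4, 0.3, 0.4]
grip_width: -0.001
grip_force: 0.0
```

Run:
```python
from h import *
a=cam('wrist');b=cam('side');s=env.get_state()
t=cam('top')
cv2.imwrite('pics/s6.png',np.hstack([cv2.resize(a['frame'],(480,360)),cv2.resize(b['frame'][240:390,230:360],(312,360),interpolation=cv2.INTER_CUBIC)])[:,:,::-1])
print(s['tool_pos'],s['tool_rot'],s['force'],s['joint_positions'].round(2),s['grip_width'])
for z in(.098,.135):print(proj(a,[.451,.063,z])*.75)
```

```text
[0.45586312 0.02353476 0.18656769] [ 6.71739388e-01  7.40787500e-01 -2.11548648e-04 -1.75132851e-04] [-0.16654614  0.65744882 -0.29575778] [-0.2  -0.18  2.08 -0.    1.24 -0.3 ] 0.00042212924495758794
[[241.68521328 138.68376838]]
[[241.4464689  147.20131601]]
```

View pics/s6.png

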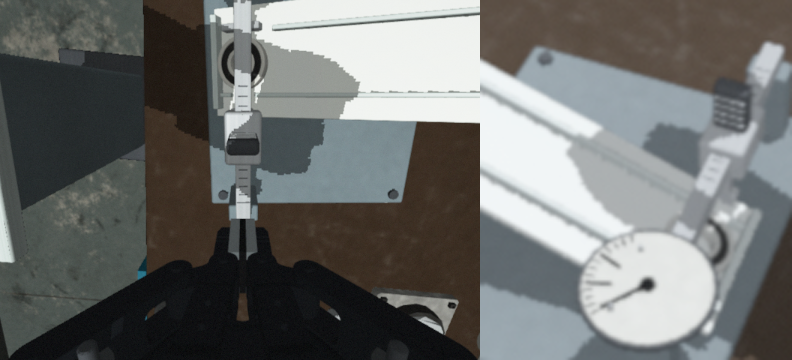

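Emit:
{"fn": "carry_out", "kwargs": {
  "rows": [
    [0,0,-0.5,0,0,0],
    [0,0,-0.6,0,0,0],
    [0,0,-0.5,0,0,0],
    [0,0,-0.27,0,0,0],
    [0,0,0,0,0,0],
    [0,0,0,0,0,0]
  ]
}}

```text
time_s: 13.38
tool_pos: [0.4566, 0.023, 0.1129]
tool_rot: [0.672, 0.741, 0.0, 0.001]
force: [0.3, 0.3, 0.6]
grip_width: -0.002
grip_force: 0.0
```

```bash
cat > dial.py <<'E'
from h import *
ex=np.array([.9954,.0958,0]);ey=np.array([-.0958,.9954,0])
def pointer(n):
    c=cam(n); g=cv2.cvtColor(c['frame'],cv2.COLOR_RGB2GRAY).astype(np.float32)
    C=np.array({'side':[.4369,.2080,.11],'top':[.4366,.2057,.11]}[n])
    A=np.radians(np.arange(-80,90,1.)); r=np.arange(.010,.024,.001)
    P=C+r[None,:,None]*(np.cos(A)[:,None,None]*ex+np.sin(A)[:,None,None]*ey)
    uv=proj(c,P.reshape(-1,3)).astype(np.float32).reshape(len(A),len(r),2)
    d=255-cv2.remap(g,uv[...,0],uv[...,1],cv2.INTER_LINEAR).mean(1); w=np.clip(d-np.median(d)-.5*(d.max()-np.median(d)),0,None)
    k=d.argmax(); w[np.abs(np.arange(len(A))-k)>12]=0
    return round(.9-float((w*A).sum()/w.sum()),3),round(float(d.max()-np.median(d)))
E
cat > chk.py <<'E'
from dial import *
s=env.get_state(); print(pointer('side'),pointer('top'),s['tool_pos'],s['force'],s['time_s'])
E
python3 chk.py
```

```text
(0.017, 81) (-0.001, 107) [0.45659967 0.02304024 0.11293805] [0.27660769 0.30984953 0.64948368] 13.375
```

Emit:
{"fn": "carry_out", "kwargs": {
  "rows": [
    [-0.024,0.25,0,0,0,0],
    [-0.02,0.2,0,0,0,0],
    [-0.005,0.05,0,0,0,0],
    [-0.005,0.05,0,0,0,0],
    [-0.005,0.05,0,0,0,0],
    [-0.005,0.05,0,0,0,0],
    [-0.005,0.05,0,0,0,0],
    [-0.005,0.05,0,0,0,0],
    [-0.005,0.05,0,0,0,0],
    [-0.005,0.05,0,0,0,0],
    [0,0,0,0,0,0]
  ]
}}

```text
time_s: 14.85
tool_pos: [0.4526, 0.0561, 0.1121]
tool_rot: [0.672, 0.741, -0.001, 0.001]
force: [-0.1, -5.4, -0.3]
grip_width: 0.002
grip_force: 2.5
```

```bash
python3 chk.py
```

```text
(0.016, 80) (-0.001, 106) [0.45264875 0.05606576 0.11212546] [-0.14043227 -5.4085579  -0.33270778] 14.85
```

Pushing at about 6 N as expected; continue.

Emit:
{"fn": "carry_out", "kwargs": {
  "rows": [
    [-0.005,0.05,0,0,0,0],
    [-0.005,0.05,0,0,0,0],
    [-0.005,0.05,0,0,0,0],
    [-0.005,0.05,0,0,0,0],
    [-0.005,0.05,0,0,0,0],
    [0,0,0,0,0,0]
  ]
}}

```text
time_s: 15.7
tool_pos: [0.4516, 0.066, 0.1121]
tool_rot: [0.672, 0.741, -0.001, 0.001]
force: [-0.3, -6.5, 0.1]
grip_width: -0.002
grip_force: 2.6
```

```bash
python3 chk.py
```

```text
(0.017, 81) (2.174, 110) [0.4516303  0.06604138 0.11213048] [-0.28666272 -6.48500556  0.12079095] 15.7
```

Emit:
{"fn": "carry_out", "kwargs": {
  "rows": [
    [-0.005,0.05,0,0,0,0],
    [-0.005,0.05,0,0,0,0],
    [0,0,0,0,0,0]
  ]
}}

```text
time_s: 16.18
tool_pos: [0.4512, 0.0699, 0.1121]
tool_rot: [0.672, 0.741, -0.001, 0.001]
force: [-1.3, -6.7, -0.2]
grip_width: 0.003
grip_force: 3.0
```

```bash
python3 chk.py
```

```text
(0.277, 80) (0.229, 106) [0.45124601 0.06986864 0.11213953] [-1.26701888 -6.69030229 -0.21602825] 16.175
```

Emit:
{"fn": "carry_out", "kwargs": {
  "rows": [
    [-0.005,0.05,0,0,0,0],
    [0,0,0,0,0,0]
  ]
}}

```text
time_s: 16.52
tool_pos: [0.4511, 0.0717, 0.1121]
tool_rot: [0.672, 0.741, -0.002, 0.001]
force: [-0.4, -5.7, 0.5]
grip_width: 0.002
grip_force: 3.4
```

```bash
python3 chk.py
```

```text
(0.534, 104) (0.485, 126) [0.45106416 0.07168449 0.11213397] [-0.38950385 -5.68947804  0.53698211] 16.525
```

Another 2.6 mm to reach ~0.9.

Emit:
{"fn": "carry_out", "kwargs": {
  "rows": [
    [-0.003,0.035,0,0,0,0],
    [-0.003,0.03,0,0,0,0],
    [0,0,0,0,0,0],
    [0,0,0,0,0,0]
  ]
}}

```text
time_s: 17.12
tool_pos: [0.4508, 0.0741, 0.1121]
tool_rot: [0.672, 0.741, -0.002, 0.001]
force: [-0.6, -7.3, 0.1]
grip_width: 0.005
grip_force: 3.9
```

```bash
python3 chk.py
```

```text
(0.862, 89) (0.822, 50) [0.45082868 0.07405727 0.11214257] [-0.6015245  -7.30447506  0.13284706] 17.125
```

Good. Back off to the right, lift clear, and look.

Emit:
{"fn": "carry_out", "kwargs": {
  "rows": [
    [0.012,-0.12,0,0,0,0],
    [0.03,-0.3,0,0,0,0],
    [0.03,-0.3,0.2,0,0,0],
    [0,-0.3,0.8,0,0,0],
    [0,-0.6,0.8,0,0,0],
    [0,-0.8,0.5,0,0,0],
    [0,-0.8,0,0,0,0],
    [0,-0.8,0,0,0,0],
    [0,0,0,0,0,0],
    [0,0,0,0,0,0]
  ]
}}

```text
time_s: 18.48
tool_pos: [0.4535, -0.0851, 0.2043]
tool_rot: [0.672, 0.74, -0.0, -0.0]
force: [-0.4, -0.4, 0.6]
grip_width: 0.001
grip_force: 0.0
```

```bash
python3 chk.py
python3 - <<'E'
from h import *
a=cam('top');b=cam('side')
cv2.imwrite('pics/s7.png',np.hstack([cv2.resize(a['frame'][180:345,175:350],(400,377),interpolation=cv2.INTER_CUBIC),cv2.resize(b['frame'][260:410,220:379],(400,377),interpolation=cv2.INTER_CUBIC)])[:,:,::-1])
E
```

```text
(0.862, 89) (0.81, 137) [ 0.45353734 -0.08513213  0.20431865] [-0.35701145 -0.41613411  0.5640402 ] 18.475
```

View pics/s7.png

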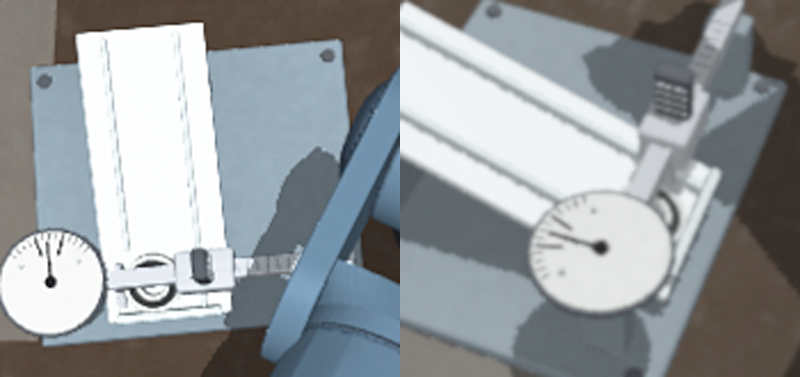

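The pointer stands between the two long marks in both views (pointer tip near (48,240) in the top view). The bearing lies flat at the foot, against the stop, around (153,283), and the arm is clear.

```bash
python3 -c "
from plant import env
print(env.hand_in())"
```

```text
the job is handed in; nothing more can be done
None
```

The bearing is gauged and the job is handed in: it lies flat against the stop, the jaw is shut on it, the pointer reads about 0.85 rad between the two long marks (0.6 and 1.2), and the arm is clear after about 18.5 s.

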